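Push the piece box and tea caddy home on the shogi board

TASK

Tidy the shogi board by pushing only: first push the lidded piece box along the board into the inside corner of the low L-shaped cedar fence, until its long side lies flush against the long rail and its end against the short stop. Then push the round black tea caddy along the board until it stands against the same rail and touches the free end of the box, with the box still fully home. Do not lift or tip either one, leave the bell, the ash dish and the tea cup where they are, and finish with the hand clear.

Things in the scene. Friction and masses are not known exactly. Their poses are not given: they have to be found in the camera images.
- board: Thick kaya wood shogi board, 360 mm (its x) by 400 mm (its y), ruled with a grid, fixed, on four stubby legs. Its flat top is 100 mm above the work surface. Origin: centre of the footprint, at work surface height. Turned by up to about 0.1 rad from the robot's axes.
- fence: Low L-shaped cedar fence fixed on top of the board at its far left, 22 mm high, bars 12 mm thick. Origin: the inside corner, at board-top height. The long rail's inner face lies in the plane x = 0 of this frame and runs from the corner 290 mm towards -y; the short stop's inner face lies in the plane y = 0 and runs from the corner 50 mm towards -x. The open side (-x) faces the robot, +y is to the robot's left; turned by up to about 0.25 rad from the robot's axes.
- box: Lidded mulberry wood piece box, a plain cuboid 70 mm (its x) by 100 mm (its y) by 50 mm high, loose on the board, 0.25 to 0.5 kg, slides without tipping when pushed low. Origin: centre of the underside. z up, its +x side looks roughly away from the robot, towards the long rail (yaw differs by up to about 0.6 rad from the fence). Home: its centre 35 mm in -x and 50 mm in -y from the fence's origin, axes parallel to the fence's.
- caddy: Round black lacquer tea caddy, upright cylinder 60 mm in diameter and 62 mm high, loose on the board to the robot's right of the box, 0.1 to 0.2 kg. Origin: centre of the underside, z up. Home: its centre 30 mm in -x and 130 mm in -y from the fence's origin.
- bell: Small brass hand bell standing on the near left part of the board, 48 mm across and 65 mm high, loose; leave it alone. Origin: centre of the underside.
- dish: Ceramic ash dish, a bowl 96 mm across and 30 mm high, loose on the work surface beside the board (left or right); leave it alone. Origin: centre of the underside.
- cup: Earthenware tea cup 68 mm across and 70 mm high, loose on the work surface on the other side of the board from the dish; leave it alone. Origin: centre of the underside.
Things that resemble listed ones, but are neither listed nor needed, are in the scene too. What is shaped like the caddy but blue or turquoise is not meant.

How it is judged:
By the outcome, as a careful person would: the job done as asked, in the order asked, and still so for the second after the job is handed in, with the robot touching nothing.
It also fails if it takes over 67 s, if anything falls off the work surface, if the arm or the gripper's body presses on something with over 40 N, if the wrist force passes 120 N, or if a joint passes its speed limit or range.

ROBOT

A 6-joint arm with a two-finger parallel gripper is mounted at the origin on the work surface. World frame = base frame: x ahead of the robot, y to its left, z up, the work surface at z = 0. Lengths are in m, angles in rad, forces in N, time in s.
With the tool pointing down it reaches from about 0.25 to 0.775 m from the base axis. Payload 4 kg.
Tool frame: the origin (TCP) lies at the centre of the arm's flange, where the gripper is bolted on; the fingertips stand 199 mm ahead of it and the grasp point (between the pads) lies 180 mm ahead of it (robot.tcp_to_tips is the z of the fingertips in the tool frame, in m); z points along the fingers, y is the line along which they close (so a half turn about z gives the same grasp; the last joint's range is limited). The gripper opens to 94 mm and grips with 3 to 60 N. Pads are 16 mm wide; open, the fingers measure 119 mm over their backs; the gripper's body (75 mm by 177 mm) begins 78 mm behind the grasp point.
Start: joints at [-1.449, 0.087, 1.371, -0, 1.684, -0.103], TCP at [0.123, -0.536, 0.405] pointing down, gripper open.
Joint ranges: [-3.1, 3.1], [-0.76, 2.03], [0.27, 2.55], [-1.08, 4.22], [0.17, 2.65], [-2.57, 2.57]. Speed limits (rad/s): [2.79, 2.79, 3.14, 3.14, 3.14, 3.14].

INTERFACE

Orientations are given as [roll, pitch, yaw] about the fixed x, y, z axes, in that order (R = Rz(yaw) Ry(pitch) Rx(roll)).
In Python, from bench import robot gives the robot as it stands.
- The arm moves only by the tool play_rows, never from a script. Its arguments are lists of equal length, an entry for each row: "translation": the shift along the tool's x, y, z scaled (see below), a list of three; "twist": the turn, a rotation vector about the tool's x, y, z scaled (see below), a list of three; "gripper": the opening, from -1 (shut) to 1 (fully open). A call has 1 to 8 rows; each row shifts and turns the commanded pose from where the row before left it, along the tool's axes as they then stand; what a row does not reach is not made up. The controller multiplies each number of a shift by 0.04 m and each number of a turn by 0.1 rad. A row lasts 1/10 s, in which the tool goes at most 50 mm and 8.59 degrees, less where a joint would pass 70% of its speed; a pose out of reach is approached as far as the arm can. A call with a number of a shift or a turn outside -1 to 1 is refused whole. A call with a gripper value outside its range is refused whole. The fingers move at their own pace and stop on an object; the grip force is fixed at half the most. Time passes only in rows, so rows that do not move let the fingers close. It gives the time, the measured TCP pose, the force, the opening and the grip force at its end, in the units of the state.
- robot.get_obs(): the state, without advancing time (a new reading comes with each control period).
- robot.snapshot(name): name is "scene" or "side" or "wrist"; returns the picture (400x640x3 uint8, red, green, blue); there is no depth.
- robot.camera_model(name): a dict with "camera_matrix" (3x3 intrinsics, pixels), "rvec" (rotation vector, rad) and "tvec" (3), from world to camera coordinates, as OpenCV has them. Camera axes: x right, y down, z forward; pixel columns grow to the right and rows downward; lengths in m; the calibration is good to about 2 mm. The wrist camera is an equidistant fisheye: a pixel r from the principal point sees the ray r / f radians off the axis. A picture is of the moment at which its call begins: read the wrist's pose just before it. camera_model takes no time and is no camera call; for the wrist camera it gives the pose at the moment of the call.
- robot.close_job(): hands the job in; it is judged then, once.
Trained networks look in the newest picture that a camera, given by its name, has taken for a name from the list of things; names that differ only in an ending like _2 or _b are one class to them, and where a whole thing is asked for, a point or a joint stands for the part that bears it (a point fixed in the world has none). Each returns a list of dicts, best first, with "score" (0 to 1); they miss things now and then, are a little off and sometimes report something else, mostly with a low value. They report only what shows in the picture. A call takes as long as a camera call. They do not tell look-alikes from the thing itself.
- robot.recognise(name, camera): "centre" ([x, y, z] in m, in world coordinates, good to about 4 mm: the middle of the surface that is visible of it).
- robot.spot_point(name, camera): "centre" ([x, y, z] in m, in world coordinates, good to about 4 mm: a listed point, or the origin of a listed thing).
The state is a dict: "time": time; "joint_positions": joint angles; "qvel": joint speeds; "joint_torque": joint torques, N m; "tool_pos": TCP position; "ee_rot": TCP orientation; "wrist_force": force on the tool from outside, world axes, zero at the start; "wrist_torque": the same for the moment, N m; "width": finger opening in m; "finger_force": force on a finger pad.
Only numpy, scipy, OpenCV 4.12 (cv2) and the standard library are available. Lean on these libraries where they do the work, as an engineer would, in place of code of your own. Each camera call takes 0.05 s, during which the arm holds its last target. There are 200 camera calls.

## Working session

There is one attempt and no reset: what is moved stays moved. The work goes in short steps, Python scripts to look and compute and a tool call to move; the robot and the scene stay as the last step left them, time stands still between calls to the robot, and variables do not carry over. Pictures are saved under pics/ and viewed, at most 10 in all, crops included, and the job is handed in when it is done.

Besides the shell and the picture viewer there is one more tool, called after "Emit:" in YAML: its name, and indented under it one key for each argument. play_rows: Moves the arm, as the interface text tells. Its arguments: {"type":"object","properties":{"translation":{"type":"array","items":{"type":"array","items":{"type":"number","minimum":-1,"maximum":1}}},"twist":{"type":"array","items":{"type":"array","items":{"type":"number","minimum":-1,"maximum":1}}},"gripper":{"type":"array","items":{"type":"number"}}},"required":["translation","twist","gripper"]}

```bash
ls; mkdir -p pics; python3 - <<'E'
from bench import robot
import cv2
for c in ["scene","side"]:
    im=robot.snapshot(c); cv2.imwrite(f"pics/{c}0.png",im[:,:,::-1])
    for n in ["board","fence","box","caddy","bell","dish","cup"]:
        print(c,n,[(d['centre'].round(3) if hasattr(d['centre'],'round') else [round(v,3) for v in d['centre']],round(d['score'],2)) for d in robot.spot_point(n,c)][:4])
    m=robot.camera_model(c);print(m)
o=robot.get_obs();print(o)
E
```

```text
pics
scene board [([0.591, 0.015, 0.002], 0.73)]
scene fence [([0.718, 0.18, 0.1], 0.68)]
scene box [([0.568, 0.07, 0.102], 0.8)]
scene caddy [([0.525, -0.081, 0.099], 0.95), ([0.629, -0.277, -0.0], 0.9), ([0.385, -0.265, -0.0], 0.61), ([0.511, -0.379, 0.001], 0.31)]
scene bell [([0.464, 0.197, 0.101], 0.76)]
scene dish [([0.509, -0.378, 0.002], 0.78)]
scene cup [([0.608, 0.397, 0.002], 0.64)]
{'camera_matrix': array([[379.12184458,   0.        , 321.17299545],
       [  0.        , 379.12184458, 198.43189036],
       [  0.        ,   0.        ,   1.        ]]), 'rvec': array([ 1.36904403,  1.97988551, -1.00638042]), 'tvec': array([ 0.1983306 , -0.22545688,  1.31263021])}
side board [([0.594, 0.015, 0.005], 0.74)]
side fence [([0.715, 0.178, 0.101], 0.93), ([0.561, 0.068, 0.101], 0.73)]
side box [([0.563, 0.068, 0.101], 0.64), ([0.615, 0.395, 0.002], 0.28)]
side caddy [([0.523, -0.087, 0.101], 0.81), ([0.382, -0.267, 0.0], 0.78), ([0.631, -0.279, -0.001], 0.72), ([0.336, -0.118, -0.0], 0.63)]
side bell [([0.459, 0.197, 0.104], 0.57)]
side dish [([0.51, -0.376, -0.004], 0.93), ([0.71
[... 339 characters left out ...]
71245])}
{'time': 0.8, 'joint_positions': array([-1.44909407e+00,  8.71400011e-02,  1.37069181e+00,  2.18674474e-06,
        1.68358663e+00, -1.03118248e-01]), 'qvel': array([ 0.00057352,  0.00027002,  0.00012438,  0.00037866, -0.00012862,
       -0.00132107]), 'joint_torque': array([-2.12732441e-03, -3.39997566e+01, -3.02578676e+01,  7.17657083e-02,
        2.34893913e-02,  1.38820827e-06]), 'tool_pos': array([ 0.12259692, -0.53615068,  0.40474286]), 'ee_rot': array([3.14141914e+00, 1.57713676e-05, 2.24820750e-01]), 'wrist_force': array([ 0.72228739,  0.50831945, -0.08262724]), 'wrist_torque': array([ 0.01412189, -0.06788774,  0.01772474]), 'finger_force': 0.0, 'width': 0.09353579858974569}
```

View pics/scene0.png

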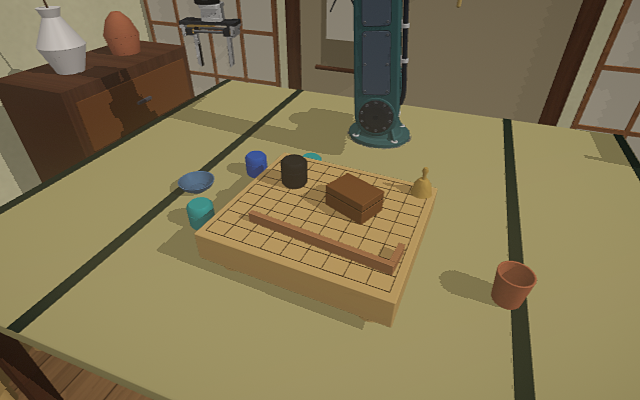

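View pics/side0.png

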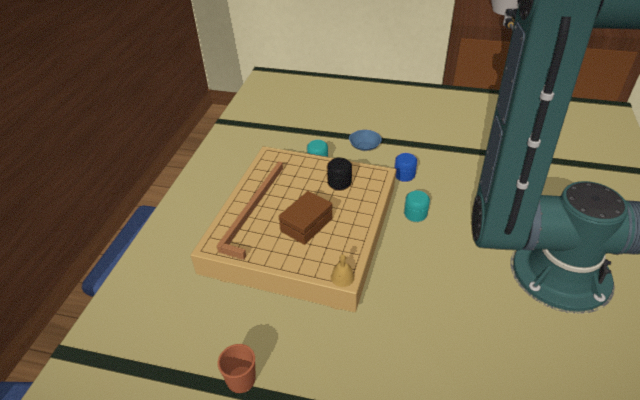

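Black caddy at scene (294,171), side (340,173). Look-alikes: blue at scene (256,163), turquoise at (200,213) and (312,157). I take the black one. Next I rectify close crops at the heights of the fence top and the box top.

```bash
cat > h.py <<'E'
from bench import robot
import cv2, numpy as np
def P(c):
    m=robot.camera_model(c);R=cv2.Rodrigues(m['rvec'])[0]
    return m['camera_matrix']@np.c_[R,m['tvec']]
def rect(im,c,z,x1=.78,y1=.25,n=400,s=.001):
    # out pixel (u,v): y=y1-s*u, x=x1-s*v
    A=np.array([[0,-s,x1],[-s,0,y1],[0,0,z],[0,0,1]])
    return cv2.warpPerspective(im,P(c)@A,(n,n),flags=cv2.INTER_LINEAR|cv2.WARP_INVERSE_MAP)
E
python3 - <<'E'
from h import *
for z in (.122,.15):
    t=np.hstack([rect(cv2.imread(f"pics/{c}0.png"),c,z) for c in("scene","side")])
    for k in range(0,800,50):
        t[::4,k]=(255,255,0)
        if k<400: t[k,::4]=(255,255,0)
    cv2.imwrite(f"pics/r{int(z*1000)}.png",t)
E
```

```text
(no output)
```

View pics/r122.png

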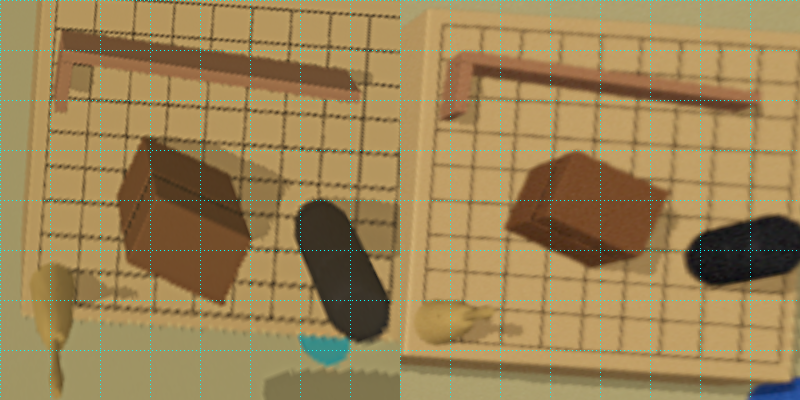

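View pics/r150.png

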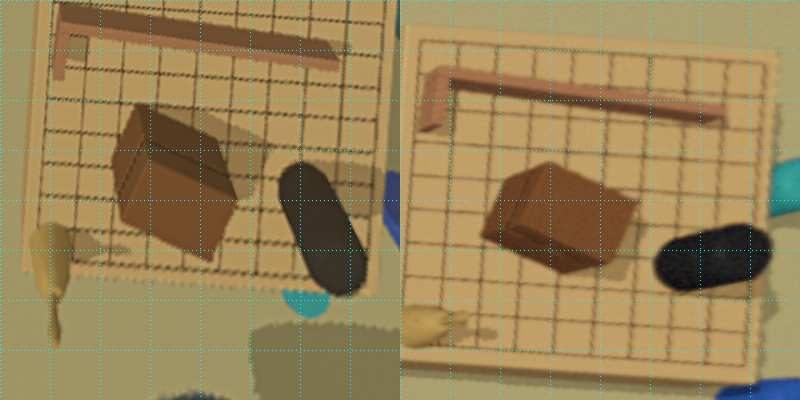

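The rectified views show the fence corner at (70,65) in both panels, i.e. world (0.715, 0.179), with a rail yaw of about -0.125. In the z=0.15 side panel the box top has corners (148,162), (238,202), (203,266) and (112,228), so its centre is about (0.566, 0.072) and its yaw about -0.45. The black caddy is at about (0.524, -0.084). All of this agrees with the detectors and the given sizes.

Plan: push the box's near face with two fingers aligned to the fence, then push its end, then cradle the caddy.

Emit:
play_rows:
  translation:
    - [0,0,0]
    - [0,0,0]
    - [0,0,0]
    - [0,0,0]
    - [0.43,-1,0]
    - [0.43,-1,0]
    - [0.43,-1,0]
    - [0.43,-1,0]
  twist:
    - [0,0,0.88]
    - [0,0,0.88]
    - [0,0,0.88]
    - [0,0,0.86]
    - [0,0,0]
    - [0,0,0]
    - [0,0,0]
    - [0,0,0]
  gripper: [0.28,0.28,0.28,0.28,0.28,0.28,0.28,0.28]

```text
time: 1.6
tool_pos: [0.2113, -0.3846, 0.4047]
ee_rot: [3.141, -0.0, -0.126]
wrist_force: [0.6, 0.1, 0.2]
width: 0.0602
finger_force: 0.0
```

Emit:
play_rows:
  translation:
    - [0.43,-1,0]
    - [0.43,-1,0]
    - [0.43,-1,0]
    - [0.43,-1,0]
    - [0.43,-1,0]
    - [0.43,-1,0]
    - [0.43,-1,0]
    - [0.43,-1,0]
  twist:
    - [0,0,0]
    - [0,0,0]
    - [0,0,0]
    - [0,0,0]
    - [0,0,0]
    - [0,0,0]
    - [0,0,0]
    - [0,0,0]
  gripper: [0.28,0.28,0.28,0.28,0.28,0.28,0.28,0.28]

```text
time: 2.4
tool_pos: [0.3877, -0.0839, 0.4051]
ee_rot: [3.141, -0.001, -0.125]
wrist_force: [0.6, 0.0, -0.2]
width: 0.0604
finger_force: 0.0
```

```bash
cat >> h.py <<'E'
C=np.array([.715,.179]);YF=-.125
xf=np.array([np.cos(YF),np.sin(YF)]);yf=np.array([-np.sin(YF),np.cos(YF)])
def f(p): d=np.array(p[:2])-C; return np.array([d@xf,d@yf]).round(4)
def st():
    o=robot.get_obs();print('t',round(o['time'],2),'tcp_f',f(o['tool_pos']),'tipz',round(o['tool_pos'][2]-.199,4),'yaw',round(o['ee_rot'][2],4),'w',round(o['width'],4),'F',o['wrist_force'].round(1))
def top(name,z,**k):
    t=np.hstack([rect(robot.snapshot(c)[:,:,::-1],c,z,**k) for c in("scene","side")]); cv2.imwrite(f"pics/{name}.png",t)
E
python3 -c "
from h import *
st()"
```

```text
t 2.4 tcp_f [-0.292  -0.3016] tipz 0.2061 yaw -0.1252 w 0.0604 F [ 0.6  0.  -0.2]
```

Emit:
play_rows:
  translation:
    - [0.38,-0.88,0]
    - [0.38,-0.88,0]
    - [0.38,-0.88,0]
    - [0.38,-0.88,0]
    - [0.38,-0.88,0]
    - [0,0,0.78]
    - [0,0,0.78]
    - [0,0,0.7]
  twist:
    - [0,0,0]
    - [0,0,0]
    - [0,0,0]
    - [0,0,0]
    - [0,0,0]
    - [0,0,0]
    - [0,0,0]
    - [0,0,0]
  gripper: [0.28,0.28,0.28,0.28,0.28,0.28,0.28,0.28]

```text
time: 3.2
tool_pos: [0.4846, 0.08, 0.3129]
ee_rot: [3.141, 0.0, -0.124]
wrist_force: [-0.2, 0.7, -0.2]
width: 0.0597
finger_force: 0.0
```

```bash
python3 -c "
from h import *
st()"
```

```text
t 3.2 tcp_f [-0.2162 -0.127 ] tipz 0.1139 yaw -0.1241 w 0.0597 F [-0.2  0.7 -0.2]
```

Emit:
play_rows:
  translation:
    - [0.2,0,0]
    - [0.2,0,0]
    - [0.2,0,0]
    - [0.2,0,0]
    - [0.2,0,0]
    - [0.2,0,0]
    - [0.2,0,0]
    - [0.2,0,0]
  twist:
    - [0,0,0]
    - [0,0,0]
    - [0,0,0]
    - [0,0,0]
    - [0,0,0]
    - [0,0,0]
    - [0,0,0]
    - [0,0,0]
  gripper: [0.28,0.28,0.28,0.28,0.28,0.28,0.28,0.28]

```text
time: 4.0
tool_pos: [0.5486, 0.0715, 0.3145]
ee_rot: [-3.141, 0.001, -0.125]
wrist_force: [-6.1, 0.1, 4.1]
width: 0.0598
finger_force: 2.9
```

Emit:
play_rows:
  translation:
    - [0.2,0,0]
    - [0.2,0,0]
    - [0.2,0,0]
    - [0.2,0,0]
    - [0.2,0,0]
    - [0.2,0,0]
    - [0.2,0,0]
    - [0.1,0,0]
  twist:
    - [0,0,0]
    - [0,0,0]
    - [0,0,0]
    - [0,0,0]
    - [0,0,0]
    - [0,0,0]
    - [0,0,0]
    - [0,0,0]
  gripper: [0.28,0.28,0.28,0.28,0.28,0.28,0.28,0.28]

```text
time: 4.8
tool_pos: [0.6082, 0.0645, 0.3144]
ee_rot: [-3.14, 0.001, -0.124]
wrist_force: [-6.2, 0.8, 3.6]
width: 0.0602
finger_force: 2.8
```

```bash
python3 -c "
from h import *
st(); top('a150',.15)"
```

```text
t 4.8 tcp_f [-0.0917 -0.127 ] tipz 0.1154 yaw -0.1243 w 0.0602 F [-6.2  0.8  3.6]
```

View pics/a150.png

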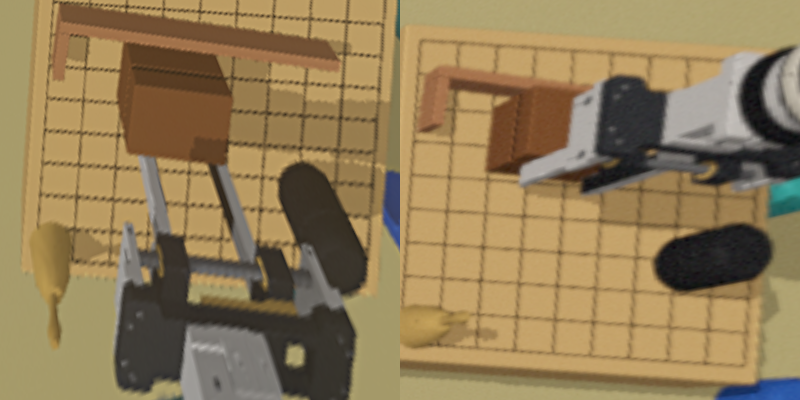

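The box top is square to the fence, with corners at about (125,78), (230,98), (225,163) and (127,152), and sits about 10 mm off the rail. I keep creeping.

Emit:
play_rows:
  translation:
    - [0.1,0,0]
    - [0.1,0,0]
    - [0.1,0,0]
  twist:
    - [0,0,0]
    - [0,0,0]
    - [0,0,0]
  gripper: [0.28,0.28,0.28]

```text
time: 5.2
tool_pos: [0.6195, 0.0629, 0.3143]
ee_rot: [-3.141, 0.001, -0.125]
wrist_force: [-8.5, 3.8, 6.2]
width: 0.0603
finger_force: 6.7
```

Emit:
play_rows:
  translation:
    - [0.05,0,0]
    - [0.05,0,0]
  twist:
    - [0,0,0]
    - [0,0,0]
  gripper: [0.28,0.28]

```text
time: 5.4
tool_pos: [0.6212, 0.0628, 0.3143]
ee_rot: [-3.141, 0.011, -0.125]
wrist_force: [-19.9, 2.2, 10.4]
width: 0.0603
finger_force: 9.8
```

```bash
python3 -c "
from h import *
st()"
```

```text
t 5.4 tcp_f [-0.0785 -0.127 ] tipz 0.1153 yaw -0.1247 w 0.0603 F [-19.9   2.2  10.4]
```

Emit:
play_rows:
  translation:
    - [-0.5,0,0]
    - [-0.5,0,0]
    - [0,0,-0.75]
    - [0,0,-0.75]
    - [0,0,-0.75]
    - [0.65,0.73,0]
    - [0.7,0.73,0]
    - [0.7,0.73,0]
  twist:
    - [0,0,0]
    - [0,0,0]
    - [0,0,0]
    - [0,0,0]
    - [0,0,0]
    - [0,0,0]
    - [0,0,0]
    - [0,0,0]
  gripper: [0.28,0.28,0.28,0.28,0.28,0.28,-0.57,-0.57]

```text
time: 6.2
tool_pos: [0.6556, -0.0311, 0.4049]
ee_rot: [3.142, -0.004, -0.124]
wrist_force: [-0.0, 0.6, -0.4]
width: 0.0472
finger_force: 0.0
```

Emit:
play_rows:
  translation:
    - [0,0,0]
    - [0,0,0]
    - [0,0,0]
    - [0,0,0]
    - [0,0,0]
    - [0,0,0]
    - [0,0,0]
    - [0,0,0]
  twist:
    - [0,0,-0.98]
    - [0,0,-0.98]
    - [0,0,-0.98]
    - [0,0,-0.98]
    - [0,0,-0.98]
    - [0,0,-0.98]
    - [0,0,-0.98]
    - [0,0,-0.98]
  gripper: [-0.57,-0.57,-0.57,-0.57,-0.57,-0.57,-0.57,-0.57]

```text
time: 7.0
tool_pos: [0.6551, -0.0303, 0.4039]
ee_rot: [3.14, -0.002, 0.663]
wrist_force: [-0.7, 0.7, -0.8]
width: 0.0201
finger_force: 0.0
```

Emit:
play_rows:
  translation:
    - [0,0,0]
    - [0,0,0]
    - [0,0,0]
    - [0,0,0]
    - [0,0,0]
    - [0,0,0]
    - [0,0,0]
    - [0,0,0]
  twist:
    - [0,0,-0.98]
    - [0,0,-0.98]
    - [0,0,-0.98]
    - [0,0,-0.98]
    - [0,0,-0.98]
    - [0,0,-0.98]
    - [0,0,-0.98]
    - [0,0,-0.98]
  gripper: [-0.57,-0.57,-0.57,-0.57,-0.57,-0.57,-0.57,-0.57]

```text
time: 7.8
tool_pos: [0.6551, -0.0304, 0.4039]
ee_rot: [3.139, 0.0, 1.447]
wrist_force: [-0.1, -0.3, -0.2]
width: 0.0202
finger_force: 0.0
```

```bash
python3 -c "
from h import *
st()"
```

```text
t 7.8 tcp_f [-0.0334 -0.2152] tipz 0.2049 yaw 1.4469 w 0.0202 F [-0.1 -0.3 -0.2]
```

Emit:
play_rows:
  translation:
    - [0,-0.05,0.75]
    - [0,0,0.75]
    - [0,0,0.75]
    - [0.2,0,0]
    - [0.2,0,0]
    - [0.2,0,0]
    - [0.2,0,0]
    - [0.2,0,0]
  twist:
    - [0,0,0]
    - [0,0,0]
    - [0,0,0]
    - [0,0,0]
    - [0,0,0]
    - [0,0,0]
    - [0,0,0]
    - [0,0,0]
  gripper: [-0.57,-0.57,-0.57,-0.57,-0.57,-0.57,-0.57,-0.57]

```text
time: 8.6
tool_pos: [0.6579, 0.0102, 0.3165]
ee_rot: [3.138, 0.002, 1.443]
wrist_force: [-1.3, -7.3, 5.8]
width: 0.0206
finger_force: 4.1
```

Emit:
play_rows:
  translation:
    - [0.2,0,0]
    - [0.2,0,0]
    - [0.2,0,0]
    - [0.2,0,0]
    - [0.2,0,0]
    - [0.2,0,0]
    - [0.2,0,0]
  twist:
    - [0,0,0]
    - [0,0,0]
    - [0,0,0]
    - [0,0,0]
    - [0,0,0]
    - [0,0,0]
    - [0,0,0]
  gripper: [-0.57,-0.57,-0.57,-0.57,-0.57,-0.57,-0.57]

```text
time: 9.3
tool_pos: [0.665, 0.0643, 0.3165]
ee_rot: [3.138, 0.004, 1.441]
wrist_force: [-0.2, -5.3, 4.0]
width: 0.0201
finger_force: 2.9
```

```bash
python3 -c "
from h import *
st()"
```

```text
t 9.3 tcp_f [-0.0353 -0.12  ] tipz 0.1175 yaw 1.4413 w 0.0201 F [-0.2 -5.3  4. ]
```

Emit:
play_rows:
  translation:
    - [0.1,0,0]
    - [0.1,0,0]
    - [0.1,0,0]
    - [0.05,0,0]
  twist:
    - [0,0,0]
    - [0,0,0]
    - [0,0,0]
    - [0,0,0]
  gripper: [-0.57,-0.57,-0.57,-0.57]

```text
time: 9.7
tool_pos: [0.6663, 0.075, 0.3166]
ee_rot: [3.139, 0.013, 1.439]
wrist_force: [-4.4, -18.0, 6.7]
width: 0.0205
finger_force: 9.6
```

```bash
python3 -c "
from h import *
st(); top('b150',.15)"
```

```text
t 9.7 tcp_f [-0.0354 -0.1093] tipz 0.1176 yaw 1.4389 w 0.0205 F [ -4.4 -18.    6.7]
```

View pics/b150.png

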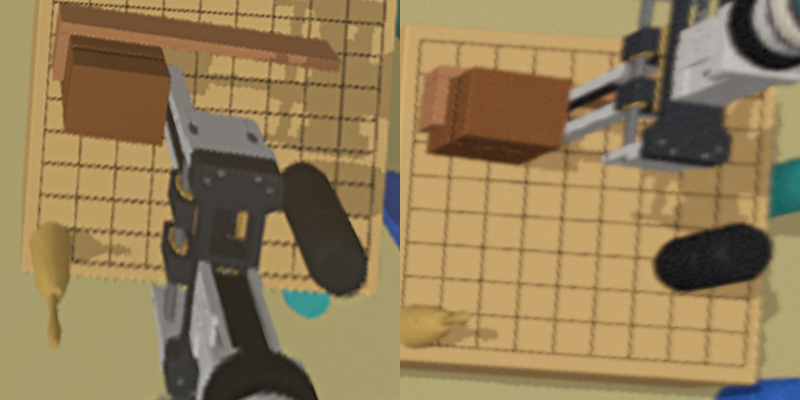

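Box end is against the stop: the box's far end meets the stop at (65,80) left and (435,110) right. I'll re-seat it against the rail with the two-finger face push.

Emit:
play_rows:
  translation:
    - [-0.75,0,0]
    - [0,0,-0.75]
    - [0,0,-0.75]
    - [0,0,-0.75]
    - [0.7,-0.7,0]
    - [0.7,-0.7,0]
    - [0.7,-0.7,0]
    - [0,0,0]
  twist:
    - [0,0,0]
    - [0,0,0]
    - [0,0,0]
    - [0,0,0]
    - [0,0,0]
    - [0,0,0]
    - [0,0,0]
    - [0,0,0.98]
  gripper: [-0.57,-0.57,-0.57,-0.57,0.28,0.28,0.28,0.28]

```text
time: 10.6
tool_pos: [0.5874, 0.1476, 0.4053]
ee_rot: [-3.141, -0.003, 1.348]
wrist_force: [-0.2, -1.0, 0.4]
width: 0.0486
finger_force: 0.0
```

Emit:
play_rows:
  translation:
    - [0,0,0]
    - [0,0,0]
    - [0,0,0]
    - [0,0,0]
    - [0,0,0]
    - [0,0,0]
    - [0,0,0]
    - [0,0,0]
  twist:
    - [0,0,0.98]
    - [0,0,0.98]
    - [0,0,0.98]
    - [0,0,0.98]
    - [0,0,0.98]
    - [0,0,0.98]
    - [0,0,0.98]
    - [0,0,0.98]
  gripper: [0.28,0.28,0.28,0.28,0.28,0.28,0.28,0.28]

```text
time: 11.4
tool_pos: [0.5898, 0.1442, 0.4044]
ee_rot: [-3.141, -0.001, 0.558]
wrist_force: [-0.3, -0.1, 0.6]
width: 0.0603
finger_force: 0.0
```

Emit:
play_rows:
  translation:
    - [0,0,0]
    - [0,0,0]
    - [0,0,0]
    - [0,0,0]
    - [0,0,0]
    - [0,0,0]
    - [0,0,0]
  twist:
    - [0,0,0.98]
    - [0,0,0.98]
    - [0,0,0.98]
    - [0,0,0.98]
    - [0,0,0.98]
    - [0,0,0.98]
    - [0,0,0.93]
  gripper: [0.28,0.28,0.28,0.28,0.28,0.28,0.28]

```text
time: 12.1
tool_pos: [0.5898, 0.1442, 0.4044]
ee_rot: [-3.14, 0.0, -0.123]
wrist_force: [0.3, 0.1, 0.8]
width: 0.0602
finger_force: 0.0
```

```bash
python3 -c "
from h import *
st()"
```

```text
t 12.1 tcp_f [-0.1199 -0.0501] tipz 0.2054 yaw -0.1234 w 0.0602 F [0.3 0.1 0.8]
```

Emit:
play_rows:
  translation:
    - [0,0,0.75]
    - [0,0,0.75]
    - [0,0,0.75]
    - [0.25,0,0]
    - [0.25,0,0]
    - [0.25,0,0]
    - [0.15,0,0]
    - [0.1,0,0]
  twist:
    - [0,0,0]
    - [0,0,0]
    - [0,0,0]
    - [0,0,0]
    - [0,0,0]
    - [0,0,0]
    - [0,0,0]
    - [0,0,0]
  gripper: [0.28,0.28,0.28,0.28,0.28,0.28,0.28,0.28]

```text
time: 12.9
tool_pos: [0.6298, 0.1385, 0.3164]
ee_rot: [3.141, 0.002, -0.121]
wrist_force: [-13.0, 1.1, 10.9]
width: 0.06
finger_force: 6.9
```

Emit:
play_rows:
  translation:
    - [0.06,0,0]
    - [0.06,0,0]
  twist:
    - [0,0,0]
    - [0,0,0]
  gripper: [0.28,0.28]

```text
time: 13.1
tool_pos: [0.6317, 0.1384, 0.3165]
ee_rot: [3.141, 0.012, -0.12]
wrist_force: [-21.1, 0.2, 12.7]
width: 0.0601
finger_force: 10.7
```

```bash
python3 -c "
from h import *
st()"
```

```text
t 13.1 tcp_f [-0.0776 -0.0506] tipz 0.1175 yaw -0.1203 w 0.0601 F [-21.1   0.2  12.7]
```

Emit:
play_rows:
  translation:
    - [-0.6,0,0]
    - [0,0,-0.75]
    - [0,0,-0.75]
    - [0,0,-0.75]
    - [-0.45,0.98,0]
    - [-0.45,0.98,0]
    - [-0.45,0.98,0]
    - [-0.45,0.98,0]
  twist:
    - [0,0,0]
    - [0,0,0]
    - [0,0,0]
    - [0,0,0]
    - [0,0,0.05]
    - [0,0,0]
    - [0,0,0]
    - [0,0,0]
  gripper: [0.28,0.28,0.28,0.28,-0.15,-0.15,-0.15,-0.15]

```text
time: 13.9
tool_pos: [0.5191, -0.0069, 0.4056]
ee_rot: [3.141, -0.003, -0.125]
wrist_force: [0.3, 0.7, -0.2]
width: 0.0402
finger_force: 0.0
```

Emit:
play_rows:
  translation:
    - [-0.45,0.98,0]
    - [-0.45,0.98,0]
  twist:
    - [0,0,0]
    - [0,0,0]
  gripper: [-0.15,-0.15]

```text
time: 14.1
tool_pos: [0.4734, -0.0804, 0.4057]
ee_rot: [3.141, -0.003, -0.125]
wrist_force: [-0.2, -0.3, 0.2]
width: 0.04
finger_force: 0.0
```

```bash
python3 -c "
from h import *
st()
for c in ('scene','side'):
    robot.snapshot(c); print([f(d['centre']) for d in robot.spot_point('caddy',c) if d['centre'][2]>.08],[f(d['centre']) for d in robot.spot_point('box',c)if d['centre'][2]>.08])"
```

```text
t 14.1 tcp_f [-0.2074 -0.2874] tipz 0.2067 yaw -0.1248 w 0.04 F [-0.2 -0.3  0.2]
[array([-0.1547, -0.2808])] [array([-0.0308, -0.0523])]
[array([-0.1598, -0.2894])] [array([-0.0399, -0.0495])]
```

Emit:
play_rows:
  translation:
    - [-0.1,0,0.75]
    - [0,0,0.75]
    - [0,0,0.75]
    - [0.2,0,0]
    - [0.2,0,0]
    - [0.2,0,0]
    - [0.2,0,0]
    - [0.2,0,0]
  twist:
    - [0,0,0]
    - [0,0,0]
    - [0,0,0]
    - [0,0,0]
    - [0,0,0]
    - [0,0,0]
    - [0,0,0]
    - [0,0,0]
  gripper: [-0.15,-0.15,-0.15,-0.15,-0.15,-0.15,-0.15,-0.15]

```text
time: 15.2
tool_pos: [0.5111, -0.0837, 0.316]
ee_rot: [3.141, -0.002, -0.125]
wrist_force: [-1.5, 0.3, 3.0]
width: 0.04
finger_force: 1.6
```

Emit:
play_rows:
  translation:
    - [0.2,0,0]
    - [0.2,0,0]
    - [0.2,0,0]
    - [0.2,0,0]
    - [0.2,0,0]
    - [0.2,0,0]
    - [0.2,0,0]
    - [0.2,0,0]
  twist:
    - [0,0,0]
    - [0,0,0]
    - [0,0,0]
    - [0,0,0]
    - [0,0,0]
    - [0,0,0]
    - [0,0,0]
    - [0,0,0]
  gripper: [-0.15,-0.15,-0.15,-0.15,-0.15,-0.15,-0.15,-0.15]

```text
time: 16.0
tool_pos: [0.5742, -0.0916, 0.3143]
ee_rot: [3.142, -0.0, -0.125]
wrist_force: [-3.4, 1.1, 3.3]
width: 0.0405
finger_force: 2.0
```

```bash
python3 -c "
from h import *
st()
top('c162',.162,y1=.2)
for c in ('scene','side'):
    print([f(d['centre']) for d in robot.spot_point('caddy',c) if d['centre'][2]>.08])"
```

```text
t 16.0 tcp_f [-0.106  -0.2861] tipz 0.1153 yaw -0.1252 w 0.0405 F [-3.4  1.1  3.3]
[array([-0.0755, -0.2826])]
[array([-0.0763, -0.29  ])]
```

View pics/c162.png

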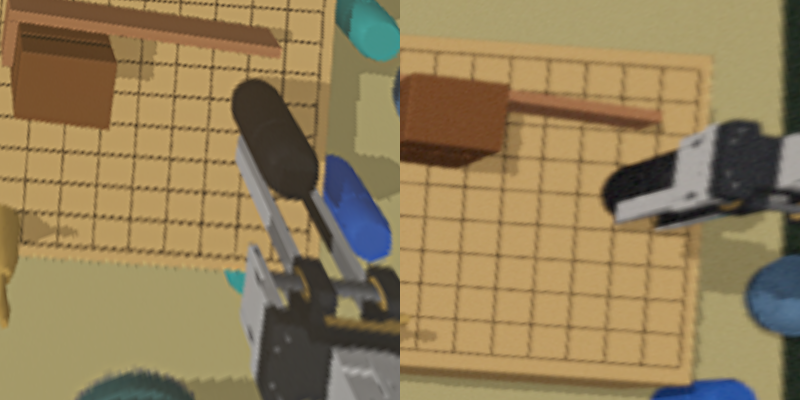

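The caddy sits in the finger cradle, top at about (260,100) left and (625,190) right. The box is still home. I keep pushing to just short of the rail, then go behind the caddy.

Emit:
play_rows:
  translation:
    - [0.2,0,0]
    - [0.2,0,0]
    - [0.2,0,0]
    - [0.2,0,0]
    - [0.2,0,0]
  twist:
    - [0,0,0]
    - [0,0,0]
    - [0,0,0]
    - [0,0,0]
    - [0,0,0]
  gripper: [-0.15,-0.15,-0.15,-0.15,-0.15]

```text
time: 16.7
tool_pos: [0.614, -0.0966, 0.3141]
ee_rot: [3.142, 0.0, -0.125]
wrist_force: [0.5, -0.6, -0.5]
width: 0.04
finger_force: 0.3
```

Emit:
play_rows:
  translation:
    - [-0.4,0,0]
    - [-0.4,0,0]
    - [0,0,-0.75]
    - [0,0,-0.75]
    - [0,0,-0.75]
    - [0.8,0.68,0]
    - [0.8,0.68,0]
  twist:
    - [0,0,0]
    - [0,0,0]
    - [0,0,0]
    - [0,0,0]
    - [0,0,0]
    - [0,0,0]
    - [0,0,0]
  gripper: [-0.15,-0.15,-0.15,-0.15,-0.15,-0.15,-0.15]

```text
time: 17.4
tool_pos: [0.639, -0.1544, 0.4078]
ee_rot: [3.14, -0.006, -0.123]
wrist_force: [0.0, 0.0, 0.2]
width: 0.0397
finger_force: 0.0
```

Emit:
play_rows:
  translation:
    - [0,0,0]
    - [0,0,0]
    - [0,0,0]
    - [0,0,0]
    - [0,0,0]
    - [0,0,0]
    - [0,0,0]
    - [0,0,0]
  twist:
    - [0,0,-0.98]
    - [0,0,-0.98]
    - [0,0,-0.98]
    - [0,0,-0.98]
    - [0,0,-0.98]
    - [0,0,-0.98]
    - [0,0,-0.98]
    - [0,0,-0.98]
  gripper: [-0.24,-0.24,-0.24,-0.24,-0.24,-0.24,-0.24,-0.24]

```text
time: 18.2
tool_pos: [0.6387, -0.1546, 0.4044]
ee_rot: [3.141, -0.0, 0.663]
wrist_force: [-0.7, -0.1, 0.2]
width: 0.0355
finger_force: 0.0
```

Emit:
play_rows:
  translation:
    - [0,0,0]
    - [0,0,0]
    - [0,0,0]
    - [0,0,0]
    - [0,0,0]
    - [0,0,0]
    - [0,0,0]
    - [0,0,0]
  twist:
    - [0,0,-0.98]
    - [0,0,-0.98]
    - [0,0,-0.98]
    - [0,0,-0.98]
    - [0,0,-0.98]
    - [0,0,-0.98]
    - [0,0,-0.98]
    - [0,0,-0.98]
  gripper: [-0.24,-0.24,-0.24,-0.24,-0.24,-0.24,-0.24,-0.24]

```text
time: 19.0
tool_pos: [0.6387, -0.1546, 0.4044]
ee_rot: [3.141, 0.0, 1.447]
wrist_force: [0.4, -0.9, -0.2]
width: 0.0353
finger_force: 0.0
```

```bash
python3 -c "
from h import *
st()
for c in ('scene','side'):
    robot.snapshot(c); print([f(d['centre']) for d in robot.spot_point('caddy',c) if d['centre'][2]>.08])"
```

```text
t 19.0 tcp_f [-0.0341 -0.3405] tipz 0.2054 yaw 1.4469 w 0.0353 F [ 0.4 -0.9 -0.2]
[array([-0.0337, -0.285 ])]
[array([-0.0356, -0.2913])]
```

Emit:
play_rows:
  translation:
    - [0,0,0.65]
    - [0,0,0.65]
    - [0,0,0.65]
    - [0.2,0,0]
    - [0.2,0,0]
    - [0.2,0,0]
    - [0.2,0,0]
    - [0.2,0,0]
  twist:
    - [0,0,0]
    - [0,0,0]
    - [0,0,0]
    - [0,0,0]
    - [0,0,0]
    - [0,0,0]
    - [0,0,0]
    - [0,0,0]
  gripper: [-0.24,-0.24,-0.24,-0.24,-0.24,-0.24,-0.24,-0.24]

```text
time: 20.0
tool_pos: [0.6436, -0.114, 0.328]
ee_rot: [3.139, 0.001, 1.443]
wrist_force: [-0.1, -0.8, -0.3]
width: 0.0357
finger_force: 0.4
```

Emit:
play_rows:
  translation:
    - [0.2,0,0]
    - [0.2,0,0]
    - [0.2,0,0]
    - [0.2,0,0]
    - [0.2,0,0]
    - [0.2,0,0]
    - [0.2,0,0]
    - [0.2,0,0]
  twist:
    - [0,0,0]
    - [0,0,0]
    - [0,0,0]
    - [0,0,0]
    - [0,0,0]
    - [0,0,0]
    - [0,0,0]
    - [0,0,0]
  gripper: [-0.24,-0.24,-0.24,-0.24,-0.24,-0.24,-0.24,-0.24]

```text
time: 20.8
tool_pos: [0.6515, -0.0508, 0.3263]
ee_rot: [3.142, 0.0, 1.443]
wrist_force: [-0.7, -2.2, 3.0]
width: 0.0361
finger_force: 1.8
```

```bash
python3 -c "
from h import *
st()
for c in ('scene','side'):
    robot.snapshot(c); print([f(d['centre']) for d in robot.spot_point('caddy',c) if d['centre'][2]>.08])"
```

```text
t 20.8 tcp_f [-0.0344 -0.2359] tipz 0.1273 yaw 1.4428 w 0.0361 F [-0.7 -2.2  3. ]
[array([-0.0358, -0.201 ])]
[array([-0.0341, -0.2031]), array([-0.0385, -0.0533])]
```

Emit:
play_rows:
  translation:
    - [0.2,0.01,0]
    - [0.2,0.01,0]
    - [0.2,0.01,0]
    - [0.2,0.01,0]
    - [0.2,0.01,0]
    - [0.2,0.01,0]
    - [0.2,0.01,0]
    - [0.15,0.01,0]
  twist:
    - [0,0,0]
    - [0,0,0]
    - [0,0,0]
    - [0,0,0]
    - [0,0,0]
    - [0,0,0]
    - [0,0,0]
    - [0,0,0]
  gripper: [-0.24,-0.24,-0.24,-0.24,-0.24,-0.24,-0.24,-0.24]

```text
time: 21.8
tool_pos: [0.6626, 0.0106, 0.3263]
ee_rot: [-3.142, -0.0, 1.443]
wrist_force: [0.4, -1.4, -0.4]
width: 0.036
finger_force: 0.3
```

Emit:
play_rows:
  translation:
    - [0.1,0,0]
    - [0.08,0,0]
    - [0.05,0,0]
    - [0.05,0,0]
  twist:
    - [0,0,0]
    - [0,0,0]
    - [0,0,0]
    - [0,0,0]
  gripper: [-0.24,-0.24,-0.24,-0.24]

```text
time: 22.2
tool_pos: [0.6638, 0.0201, 0.326]
ee_rot: [-3.141, 0.003, 1.442]
wrist_force: [-0.8, -4.8, -1.2]
width: 0.0357
finger_force: 2.2
```

```bash
python3 -c "
from h import *
st()
for c in ('scene','side'):
    robot.snapshot(c); print([f(d['centre']) for d in robot.spot_point('caddy',c) if d['centre'][2]>.08],[f(d['centre']) for d in robot.spot_point('box',c)if d['centre'][2]>.08])"
```

```text
t 22.2 tcp_f [-0.031 -0.164] tipz 0.127 yaw 1.4421 w 0.0357 F [-0.8 -4.8 -1.2]
[array([-0.0305, -0.1307])] [array([-0.0346, -0.0534])]
[array([-0.035 , -0.1364])] [array([-0.0359, -0.0497])]
```

Emit:
play_rows:
  translation:
    - [0.05,0.02,0]
    - [0.05,0.02,0]
  twist:
    - [0,0,0]
    - [0,0,0]
  gripper: [-0.24,-0.24]

```text
time: 22.7
tool_pos: [0.6652, 0.0216, 0.326]
ee_rot: [-3.138, 0.009, 1.441]
wrist_force: [-7.3, -14.7, 0.1]
width: 0.0357
finger_force: 7.8
```

```bash
python3 -c "
from h import *
st()"
```

```text
t 22.7 tcp_f [-0.0298 -0.1624] tipz 0.127 yaw 1.4406 w 0.0357 F [ -7.3 -14.7   0.1]
```

Emit:
play_rows:
  translation:
    - [-0.3,0,0]
    - [-0.8,0,0]
    - [0,0,-0.9]
    - [0,0,-0.9]
    - [0,0,-0.9]
    - [-0.9,-0.4,0]
    - [-0.9,-0.4,0]
    - [-0.9,-0.4,0]
  twist:
    - [0,0,0]
    - [0,0,0]
    - [0,0,0]
    - [0,0,0]
    - [0,0,0]
    - [0,0,0]
    - [0,0,0]
    - [0,0,0]
  gripper: [-0.24,-0.24,-0.24,-0.24,-0.24,-0.24,-0.24,-0.24]

```text
time: 23.5
tool_pos: [0.5986, -0.12, 0.4354]
ee_rot: [3.138, -0.002, 1.445]
wrist_force: [0.6, 0.2, -0.3]
width: 0.0359
finger_force: 0.0
```

```bash
python3 -c "
from h import *
st()
a=[];
for c in ('scene','side'):
    im=robot.snapshot(c)[:,:,::-1]
    for n in ('caddy','box','bell','fence'): print(n,[f(d['centre']) for d in robot.spot_point(n,c) if d['centre'][2]>.08])
    q=P(c)@np.r_[C-.08*yf-.03*xf,.12,1]; u,v=(q[:2]/q[2]).astype(int)
    a.append(cv2.resize(im[max(0,v-50):v+50,u-65:u+65],(780,600),interpolation=cv2.INTER_CUBIC)[:600]); 
    cv2.imwrite(f'pics/d_{c}.png',a[-1])
"
```

```text
t 23.5 tcp_f [-0.0782 -0.3112] tipz 0.2364 yaw 1.4452 w 0.0359 F [ 0.6  0.2 -0.3]
caddy [array([-0.0338, -0.1294])]
box [array([-0.0331, -0.0524])]
bell [array([-0.2518, -0.0115])]
fence [array([ 0.0024, -0.0003])]
caddy [array([-0.0338, -0.1388])]
box [array([-0.0345, -0.0516])]
bell [array([-0.2564, -0.0126])]
fence [array([ 0.0019, -0.0044])]
```

View pics/d_scene.png

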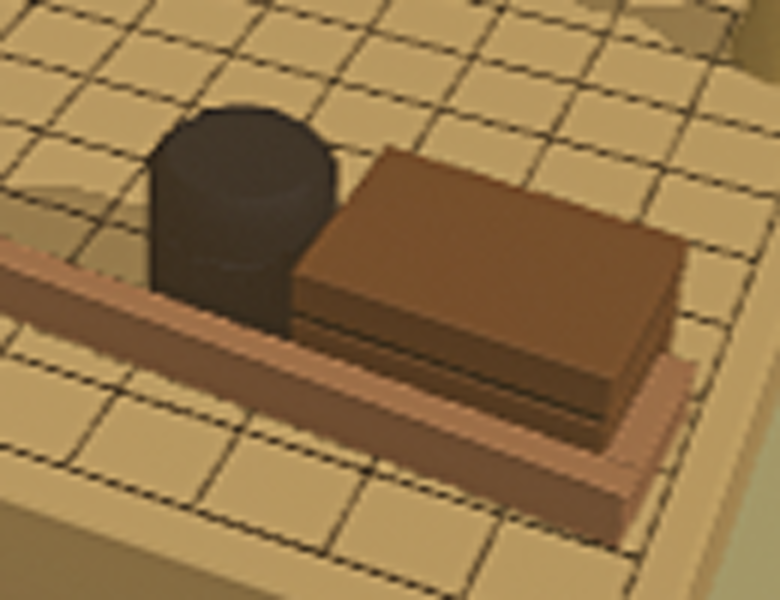

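View pics/d_side.png

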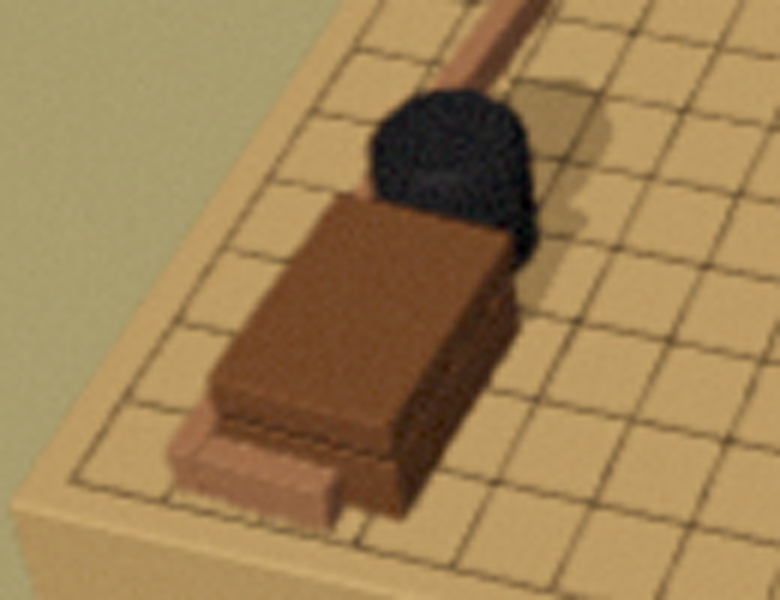

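The box sits in the corner at (600,440) scene and (250,440) side, with the caddy at its free end, touching or within a couple of mm of the rail. To be sure, I'll press the caddy into the rail with closed fingers, then nudge it toward the box again.

Emit:
play_rows:
  translation:
    - [0.9,-0.22,0]
    - [0.9,-0.22,0]
    - [0.9,-0.22,0]
    - [0.9,-0.22,0]
    - [0.9,-0.22,0]
    - [0,0,1]
    - [0,0,1]
    - [0,0,0.95]
  twist:
    - [0,0,0]
    - [0,0,0]
    - [0,0,0]
    - [0,0,0]
    - [0,0,0]
    - [0,0,0]
    - [0,0,0]
    - [0,0,0]
  gripper: [-1,-1,-1,-1,-1,-1,-1,-1]

```text
time: 24.8
tool_pos: [0.5782, 0.0656, 0.315]
ee_rot: [3.141, -0.0, 1.445]
wrist_force: [0.1, -0.7, 0.2]
width: 0.0005
finger_force: 0.0
```

```bash
python3 -c "
from h import *
st()"
```

```text
t 24.8 tcp_f [-0.1216 -0.1296] tipz 0.116 yaw 1.4452 w 0.0005 F [ 0.1 -0.7  0.2]
```

Emit:
play_rows:
  translation:
    - [-0.05,0.25,0]
    - [0,0.25,0]
    - [0,0.25,0]
    - [0,0.2,0]
    - [0,0.07,0]
    - [0,0.05,0]
    - [0,0.05,0]
  twist:
    - [0,0,0]
    - [0,0,0]
    - [0,0,0]
    - [0,0,0]
    - [0,0,0]
    - [0,0,0]
    - [0,0,0]
  gripper: [-1,-1,-1,-1,-1,-1,-1]

```text
time: 25.5
tool_pos: [0.6228, 0.0563, 0.3168]
ee_rot: [3.141, -0.0, 1.443]
wrist_force: [-0.0, 0.4, -0.5]
width: 0.0005
finger_force: 0.0
```

```bash
python3 -c "
from h import *
st()"
```

```text
t 25.5 tcp_f [-0.0762 -0.1332] tipz 0.1178 yaw 1.4427 w 0.0005 F [-0.   0.4 -0.5]
```

Emit:
play_rows:
  translation:
    - [0,0.05,0]
    - [0,0.05,0]
  twist:
    - [0,0,0]
    - [0,0,0]
  gripper: [-1,-1]

```text
time: 25.7
tool_pos: [0.6262, 0.056, 0.3164]
ee_rot: [-3.14, 0.0, 1.443]
wrist_force: [-4.5, -0.5, 5.3]
width: 0.0006
finger_force: 2.6
```

Emit:
play_rows:
  translation:
    - [0,0.04,0]
    - [0,0.03,0]
  twist:
    - [0,0,0]
    - [0,0,0]
  gripper: [-1,-1]

```text
time: 25.9
tool_pos: [0.6275, 0.056, 0.3168]
ee_rot: [-3.134, 0.0, 1.443]
wrist_force: [-12.2, 1.1, 7.2]
width: 0.0005
finger_force: 6.0
```

```bash
python3 -c "
from h import *
st()"
```

```text
t 25.9 tcp_f [-0.0714 -0.1329] tipz 0.1178 yaw 1.4433 w 0.0005 F [-12.2   1.1   7.2]
```

Emit:
play_rows:
  translation:
    - [0,-0.3,0]
    - [0,-0.7,0]
    - [0,0,-0.75]
    - [0,0,-0.75]
    - [0,0,-0.75]
    - [-0.6,0.67,0]
    - [-0.6,0.67,0]
    - [-0.6,0.67,0]
  twist:
    - [0,0,0]
    - [0,0,0]
    - [0,0,0]
    - [0,0,0]
    - [0,0,0]
    - [0,0,0]
    - [0,0,0]
    - [0,0,0]
  gripper: [-1,-1,-1,-1,-1,-1,-1,-1]

```text
time: 26.7
tool_pos: [0.6607, -0.0216, 0.4071]
ee_rot: [3.14, 0.0, 1.444]
wrist_force: [-0.4, -0.3, -0.7]
width: 0.0003
finger_force: 0.0
```

Emit:
play_rows:
  translation:
    - [0,0,0.75]
    - [0,0,0.75]
    - [0,0,0.75]
    - [0.25,0,0]
    - [0.25,0,0]
    - [0.15,0,0]
    - [0.1,0,0]
  twist:
    - [0,0,0]
    - [0,0,0]
    - [0,0,0]
    - [0,0,0]
    - [0,0,0]
    - [0,0,0]
    - [0,0,0]
  gripper: [-1,-1,-1,-1,-1,-1,-1]

```text
time: 27.4
tool_pos: [0.6645, 0.01, 0.3192]
ee_rot: [3.137, -0.0, 1.444]
wrist_force: [0.8, 0.1, -0.7]
width: 0.0004
finger_force: 0.0
```

```bash
python3 -c "
from h import *
st()"
```

```text
t 27.4 tcp_f [-0.029  -0.1739] tipz 0.1202 yaw 1.4442 w 0.0004 F [ 0.8  0.1 -0.7]
```

Emit:
play_rows:
  translation:
    - [0.07,0,0]
    - [0.05,0,0]
    - [0.04,0,0]
  twist:
    - [0,0,0]
    - [0,0,0]
    - [0,0,0]
  gripper: [-1,-1,-1]

```text
time: 27.7
tool_pos: [0.6649, 0.0131, 0.3186]
ee_rot: [3.138, 0.006, 1.441]
wrist_force: [-2.1, -8.5, 5.3]
width: 0.0
finger_force: 4.6
```

```bash
python3 -c "
from h import *
st()"
```

```text
t 27.7 tcp_f [-0.029  -0.1708] tipz 0.1196 yaw 1.441 w 0.0 F [-2.1 -8.5  5.3]
```

Emit:
play_rows:
  translation:
    - [0.04,0,0]
    - [0.03,0,0]
  twist:
    - [0,0,0]
    - [0,0,0]
  gripper: [-1,-1]

```text
time: 27.9
tool_pos: [0.6651, 0.0139, 0.3186]
ee_rot: [3.138, 0.01, 1.439]
wrist_force: [-3.2, -14.2, 5.6]
width: 0.0002
finger_force: 7.0
```

Emit:
play_rows:
  translation:
    - [-0.2,0,0]
    - [-0.8,0,0]
    - [0,0,-0.9]
    - [0,0,-0.9]
    - [0,0,-0.9]
    - [-0.9,-0.4,0]
    - [-0.9,-0.4,0]
    - [0,0,0]
  twist:
    - [0,0,0]
    - [0,0,0]
    - [0,0,0]
    - [0,0,0]
    - [0,0,0]
    - [0,0,0]
    - [0,0,0]
    - [0,0,0]
  gripper: [-1,-1,-1,-1,-1,-1,-1,-1]

```text
time: 28.7
tool_pos: [0.6175, -0.0922, 0.4252]
ee_rot: [3.141, 0.001, 1.438]
wrist_force: [0.0, 1.1, -0.7]
width: 0.0004
finger_force: 0.0
```

```bash
python3 -c "
from h import *
st()
a=[]
for c in ('scene','side'):
    im=robot.snapshot(c)[:,:,::-1]
    for n in ('caddy','box'): print(n,[f(d['centre']) for d in robot.spot_point(n,c) if d['centre'][2]>.08])
    q=P(c)@np.r_[C-.08*yf-.03*xf,.12,1]; u,v=(q[:2]/q[2]).astype(int)
    a.append(cv2.resize(im[v-50:v+50,u-65:u+65],(390,300),interpolation=cv2.INTER_CUBIC))
cv2.imwrite('pics/e.png',np.hstack(a))
"
```

```text
t 28.7 tcp_f [-0.0629 -0.2812] tipz 0.2262 yaw 1.4382 w 0.0004 F [ 0.   1.1 -0.7]
caddy [array([-0.0301, -0.13  ]), array([ 0.003 , -0.0014])]
box [array([-0.0337, -0.0527])]
caddy [array([-0.0337, -0.1349])]
box [array([-0.0362, -0.0548])]
```

View pics/e.png

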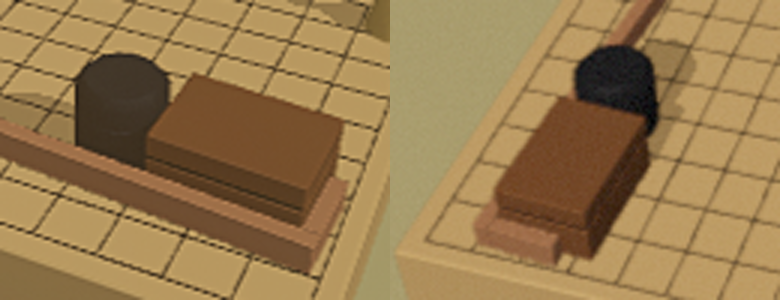

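The box is in the corner, parallel to the rail. The caddy stands against the rail and the box's free end at (150,150) left and (600,110) right, and the hand is clear. Handing in.

```bash
python3 -c "
from bench import robot
print(robot.close_job())"
```

```text
the job is handed in; nothing more can be done
None
```

I pushed the box flush into the fence corner, then the black caddy against the rail and the box's free end. The hand is clear, and the job was handed in at about 29 s; no verdict came back.

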